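Put the peeler away in the pop-out drawer

TASK

Put the vegetable peeler away in the organiser's spring drawer: press the steel release paddle so that the drawer pops out all the way, lay the peeler in the drawer, then push the drawer home until it clicks and stays shut. Leave the bowl, the mug and the kitchen timer where they are.

Things in the scene. Friction and masses are not known exactly. Their poses are not given: they have to be found in the camera images.
- organiser: wooden organiser fixed on the worktop, 170 mm deep (x), 260 wide (y). Origin: centre of underside; front looks along own -x, z up. Above the drawer a fascia slopes back at 40 deg from level, from z 80 mm at x -85 to z 135 at x -20; behind it a niche. Top board z 200-214 with jars up to 320 overhangs forward to x -40, so a tool pointing straight down fouls it when pressing the paddle
- release_top (a point): centre of the outer face of the steel release paddle in the middle of the sloped fascia: 34 mm up the slope by 90 mm across, standing 12 mm proud. z points straight out of the fascia (40 deg from vertical, towards the robot), y runs across; press it along -z, it springs back
- release (a joint): paddle travel in m: 0 out, 0.008 fully pressed (spring 2.4 N at the start, about 6 N fully down). From 3 to 5 mm on the latch lets the drawer go. It dips and springs back when the drawer latches
- tray_front (a point): centre of the outer face of the drawer's wooden front panel, 256 mm wide, 64 mm high (8 to 72 mm above the worktop), 14 mm thick; axes as the organiser's; the drawer slides out along -x. Shut, this face is at the organiser's own x = -107 mm, the panel 8 mm clear of the cabinet
- tray_in (a point): centre of the drawer's inner floor, 12 mm above the worktop, moving with the drawer (axes as the organiser's). The inside is 116 mm (x) by 220 mm (y); walls 37 mm high above the floor, front panel 60 mm. Fully out, the whole inside lies in front of the cabinet, open from above
- tray (a joint): how far the drawer is out, m: 0 shut and latched, 0.125 popped out to its stop. A spring drives it out with 3 to 4.5 N all the way, so unlatched it will not stay in. Pushed home, the latch adds a few N over the last 15 mm (about 8 N in all, more when fast) and clicks at about 0; there is a stop at -0.006, from which it settles back on the latch at about 0
- peeler_center (a point): the vegetable peeler, dark green handle with a steel blade, 170 mm long (its x), 25 mm wide (y), 18 mm high, lying loose on the worktop on one side of the organiser or the other; this is its centre, half-way up
- bowl: small white bowl, 105 mm across, 53 mm high, loose, on the other side; origin at the centre of its underside; to be left alone
- mug: mug with a handle, 92 x 127 x 95 mm, loose, to the left of the organiser; origin at the centre of its underside; to be left alone
- timer: round wind-up kitchen timer, 63 mm across, 56 mm high, loose, to the right of the organiser; origin at the centre of its underside; to be left alone

How it is judged:
By the outcome, as a careful person would: the job done as asked, in the order asked, and still so for the second after the job is handed in, with the robot touching nothing.
It also fails if it takes over 58 s, if anything falls off the work surface, if the arm or the gripper's body presses on something with over 40 N, if the wrist force passes 120 N, or if a joint passes its speed limit or range.

ROBOT

A 6-joint arm with a two-finger parallel gripper is mounted at the origin on a cart in front of the work surface, level with it; the furniture and walls round the work are solid. World frame = base frame: x ahead of the robot, y to its left, z up, the work surface at z = 0. Lengths are in m, angles in rad, forces in N, time in s.
With the tool pointing down it reaches from about 0.375 to 0.975 m from the base axis. Payload 3.8 kg.
Tool frame: the origin (TCP) lies midway between the tips of the shut fingers; the grasp point (between the pads) lies 19 mm behind it; z points along the fingers, y is the line along which they close (so a half turn about z gives the same grasp; the last joint's range is limited). The gripper opens to 85 mm and grips with 20 to 120 N. Pads are 22 mm wide; open, the fingers measure 114 mm over their backs; the gripper's body (76 mm by 85 mm) begins 54 mm behind the grasp point. The pads swing forward as they close: fully open they stand 13 mm farther back than shut.
Start: joints at [-1.207, 0.264, 1.604, -0, 1.274, -0.037], TCP at [0.263, -0.622, 0.231] pointing down, gripper open.
Joint ranges: [-2.63, 2.63], [-0.94, 2.18], [0.31, 2.57], [-1.31, 4.45], [0, 2.66], [-2.55, 2.55]. Speed limits (rad/s): [2.57, 2.57, 3.14, 3.14, 3.14, 3.14].

INTERFACE

Orientations are given as a rotation vector (axis times angle).
In Python, from workcell import read_state, read_camera, calibration, finish_job, look_for, cut_out, tip_of gives the robot as it stands.
- The arm moves only by the tool step_arm, never from a script. Its argument "targets" is a list of rows, each a list of 3 entries, a list of its own where there are three numbers: the turn, a rotation vector about the tool's x, y, z in rad, then the shift along the tool's x, y, z in mm, then the finger opening in mm, from 0 to 85.4. In form: [[[ax, ay, az], [x, y, z], grip], ...]. A call has 1 to 5 rows; each row shifts and turns the commanded pose from where the row before left it, along the tool's axes as they then stand; what a row does not reach is not made up. A row lasts 1/12 s, in which the tool goes at most 41.7 mm and 7.16 degrees, less where a joint would pass 70% of its speed; a pose out of reach is approached as far as the arm can. A call with a gripper value outside its range is refused whole. The fingers move at their own pace and stop on an object; "grip_force" is the grip in N (left out, the last holds). Time passes only in rows, so rows that do not move let the fingers close. It gives the time, the measured TCP pose, the force, the opening and the grip force at its end, in the units of the state.
- read_state(): the state, without advancing time (a new reading comes with each control period).
- read_camera(name): name is "side" or "top" or "wrist"; returns the picture (420x560x3 uint8, red, green, blue); there is no depth.
- calibration(name): a dict with "camera_matrix" (3x3 intrinsics, pixels), "R" (3x3) and "t" (3): a world point X has camera coordinates R X + t. Camera axes: x right, y down, z forward; pixel columns grow to the right and rows downward; lengths in m; the calibration is good to about 2 mm. A picture is of the moment at which its call begins: read the wrist's pose just before it. calibration takes no time and is no camera call; for the wrist camera it gives the pose at the moment of the call.
- finish_job(): hands the job in; it is judged then, once.
Trained networks look in the newest picture that a camera, given by its name, has taken for a name from the list of things; names that differ only in an ending like _2 or _b are one class to them, and where a whole thing is asked for, a point or a joint stands for the part that bears it (a point fixed in the world has none). Each returns a list of dicts, best first, with "score" (0 to 1); they miss things now and then, are a little off and sometimes report something else, mostly with a low value. They report only what shows in the picture. A call takes as long as a camera call.
- look_for(camera, query): "extent" ([left, top, right, bottom] in pixels, round what is visible of it).
- cut_out(camera, query): "region" (420x560 bool, what is visible of it) and "extent" ([left, top, right, bottom] in pixels, round what is visible of it).
- tip_of(camera, query): "at" ([row, column] in pixels: a listed point, or the origin of a listed thing).
The state is a dict: "time": time; "q": joint angles; "joint_vel": joint speeds; "joint_torque": joint torques, N m; "tool_pos": TCP position; "tcp_rot": TCP orientation; "wrist_force": force on the tool from outside, world axes, zero at the start; "torque": the same for the moment, N m; "width": opening from 0.0 (shut) to 1.0 (fully open); "grip_force": force on a finger pad.
Only numpy, scipy, OpenCV 4.12 (cv2) and the standard library are available. Lean on these libraries where they do the work, as an engineer would, in place of code of your own. Each camera call takes 0.05 s, during which the arm holds its last target. There are 200 camera calls.

## Working session

There is one attempt and no reset: what is moved stays moved. The work goes in short steps, Python scripts to look and compute and a tool call to move; the robot and the scene stay as the last step left them, time stands still between calls to the robot, and variables do not carry over. Pictures are saved under pics/ and viewed, at most 10 in all, crops included, and the job is handed in when it is done.

Besides the shell and the picture viewer there is one more tool, called by a JSON object that holds its "name" and its "arguments". step_arm: Moves the arm, as the interface text tells. Its arguments: {"type":"object","properties":{"targets":{"type":"array","items":{"type":"array"}},"grip_force":{"type":"number"}},"required":["targets"]}

```bash
mkdir -p pics
cat > h.py <<'E'
import numpy as np, cv2
from workcell import *
from scipy.spatial.transform import Rotation as Ro
def ray(cam,px):  # px = (row,col)
    c=calibration(cam);K=np.array(c["camera_matrix"]);R=np.array(c["R"]);t=np.array(c["t"])
    d=R.T@np.linalg.inv(K)@np.array([px[1],px[0],1.]);return -R.T@t,d/np.linalg.norm(d)
def atz(cam,px,z):
    o,d=ray(cam,px);return o+d*(z-o[2])/d[2]
def tri(rays):
    A=sum(np.eye(3)-np.outer(d,d) for o,d in rays);b=sum((np.eye(3)-np.outer(d,d))@o for o,d in rays)
    return np.linalg.solve(A,b)
def proj(cam,X):
    c=calibration(cam);p=np.array(c["camera_matrix"])@(np.array(c["R"])@np.array(X)+np.array(c["t"]));return p[1]/p[2],p[0]/p[2]
def save(n,im): cv2.imwrite("pics/"+n+".png",im[:,:,::-1])
def to_tool(X,rot=None):
    "shift in mm, in tool axes, to bring TCP to X; turn to rot (matrix)"
    s=read_state();R=Ro.from_rotvec(s["tcp_rot"]).as_matrix()
    return np.round(R.T@(np.array(X)-np.array(s["tool_pos"]))*1000,1), (None if rot is None else np.round(Ro.from_matrix(R.T@rot).as_rotvec(),3))
E
python3 - <<'E'
from h import *
s=read_state();print(s)
ims={c:read_camera(c) for c in("side","top")}
save("both",cv2.resize(np.hstack([ims["side"],ims["top"]]),(800,300)))
save("top",ims["top"])
for q in("release_top","tray_front","tray_in","peeler_center","organiser","bowl","mug","timer"):
    R=[]
    for c in("side","top"):
        r=tip_of(c,q)[:2]
        print(q,c,[(np.round(a["at"],1).tolist(),round(a["score"],2)) for a in r])
        if r:R.append(ray(c,r[0]["at"]))
    if len(R)==2:print("   ",np.round(tri(R),4))
r=cut_out("top","peeler_center")
if r:
    m=r[0]["region"];ys,xs=np.nonzero(m);print(cv2.minAreaRect(np.stack([xs,ys],1).astype(np.float32)),r[0]["extent"])
    P=np.array([atz("top",(y,x),0.012)[:2] for y,x in zip(ys[::5],xs[::5])]).astype(np.float32);print(cv2.minAreaRect(P))
E
```

```text
{'time': 0.0, 'q': array([-1.20690818e+00,  2.64759276e-01,  1.60536299e+00, -4.02901977e-06,
        1.27370889e+00, -3.68952489e-02]), 'joint_vel': array([-1.29650956e-03, -6.32870594e-04,  7.76351837e-05, -9.18347551e-04,
        5.31419148e-04,  1.08795548e-03]), 'joint_torque': array([ 1.96511046e-04, -5.15104580e+01, -3.67318368e+01,  2.68918002e-04,
        1.29107747e-02,  1.99104477e-06]), 'tool_pos': array([ 0.26308491, -0.62082879,  0.22996385]), 'tcp_rot': array([-3.07656100e+00, -6.24906383e-01,  5.77895098e-04]), 'wrist_force': array([-0.07299167, -0.64566027,  0.50513906]), 'torque': array([ 0.03365364, -0.03135335,  0.0178854 ]), 'grip_force': 0.0, 'width': 0.9996060326120315}
release_top side [([207.5, 246.1], 0.8)]
release_top top [([182.3, 262.6], 0.9)]
    [0.6533 0.0484 0.1142]
tray_front side [([239.5, 264.4], 0.9)]
tray_front top [([205.5, 259.1], 0.75)]
    [0.5958 0.0546 0.0282]
tray_in side [([235.7, 246.4], 0.58), ([201.4, 331.0], 0.33)]
tray_in top [([204.9, 258.9], 0.56), ([229.7, 150.0], 0.42)]
    [0.6186 0.0695 0.0367]
peeler_center side [([200.9, 334.3], 0.58)]
peeler_center top [([219.9, 391.3], 0.64)]
    [ 0.5527 -0.3129  0.0184]
organiser side [([233.7, 238.4], 0.64)]
organiser top [([167.6, 265.5], 0.72)]
    [ 7.103e-01  3.710e-02 -2.000e-04]
bowl side [([312.9, 211.1], 0.95)]
bowl top [([230.8, 148.3], 0.65)]
    [0.5303 0.3638 0.0041]
mug side [([278.9, 169.1], 0.72), ([202.3, 332.3], 0.33)]
mug top [([167.0, 167.6], 0.91)]
    [ 0.7181  0.3192 -0.006 ]
timer side [([195.6, 284.5], 0.72), ([202.9, 333.6], 0.24)]
timer top [([166.3, 378.8], 0.81)]
    [ 0.7246 -0.2791  0.0023]
((390.0213928222656, 222.84886169433594), (9.485637664794922, 57.81721496582031), 17.52556800842285) [378.3, 192.7, 403.5, 249.3]
((0.5485239624977112, -0.3110847473144531), (0.02436913549900055, 0.16182675957679749), 69.50889587402344)
```

View pics/both.png

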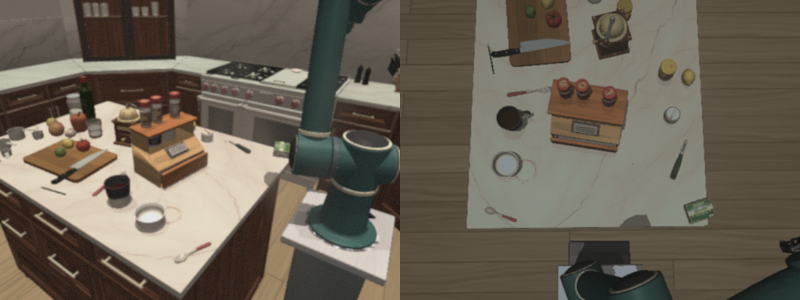

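The side view (left) shows the organiser centre, with the bowl and mug on its left and the timer and peeler on its right. In the top view (right half) the peeler is at about (678,158), the timer at (672,115), the bowl at (506,164) and the mug at (510,117). The organiser's front faces the robot and is yawed by about -9°. Next I'll plan the hover in front of the paddle.

```bash
cat >> h.py <<'E'
def plan(X,R1,vmax=38,amax=0.115,n=None):
    "print rows of a straight move to TCP X, orientation R1, calculated from the measured pose"
    s=read_state();R=Ro.from_rotvec(s["tcp_rot"]);p=np.array(s["tool_pos"]);w=(R.inv()*Ro.from_matrix(R1)).as_rotvec()
    n=n or int(max(np.ceil(np.linalg.norm(np.array(X)-p)*1000/vmax),np.ceil(np.linalg.norm(w)/amax),1))
    print("n",n)
    for i in range(n):
        R=R*Ro.from_rotvec(np.round(w/n,3));d=R.inv().apply((np.array(X)-p)/(n-i)*1000);d=np.round(d,0 if i<n-1 else 1);p=p+R.apply(d)/1000
        print([np.round(w/n,3).tolist(),d.tolist()])
def frame(yaw,tilt):
    "tool with x ahead along yaw, z down tilted forward by tilt (rad)"
    e=np.array([np.cos(yaw),np.sin(yaw),0]);z=np.sin(tilt)*e-np.array([0,0,np.cos(tilt)]);y=np.array([np.sin(yaw),-np.cos(yaw),0])
    return np.stack([np.cross(y,z),y,z],1)
E
python3 - <<'E'
from h import *
plan([0.52,0.07,0.28],frame(np.radians(-9),np.radians(40)))
E
```

```text
n 20
[[-0.01, 0.034, 0.027], [25.0, -27.0, -2.0]]
[[-0.01, 0.034, 0.027], [24.0, -28.0, -1.0]]
[[-0.01, 0.034, 0.027], [23.0, -29.0, -1.0]]
[[-0.01, 0.034, 0.027], [22.0, -29.0, -0.0]]
[[-0.01, 0.034, 0.027], [22.0, -30.0, 0.0]]
[[-0.01, 0.034, 0.027], [21.0, -31.0, 1.0]]
[[-0.01, 0.034, 0.027], [20.0, -31.0, 1.0]]
[[-0.01, 0.034, 0.027], [19.0, -32.0, 1.0]]
[[-0.01, 0.034, 0.027], [18.0, -32.0, 2.0]]
[[-0.01, 0.034, 0.027], [17.0, -33.0, 2.0]]
[[-0.01, 0.034, 0.027], [16.0, -33.0, 2.0]]
[[-0.01, 0.034, 0.027], [15.0, -34.0, 2.0]]
[[-0.01, 0.034, 0.027], [14.0, -34.0, 2.0]]
[[-0.01, 0.034, 0.027], [13.0, -34.0, 3.0]]
[[-0.01, 0.034, 0.027], [13.0, -35.0, 3.0]]
[[-0.01, 0.034, 0.027], [11.0, -35.0, 3.0]]
[[-0.01, 0.034, 0.027], [10.0, -35.0, 3.0]]
[[-0.01, 0.034, 0.027], [10.0, -36.0, 3.0]]
[[-0.01, 0.034, 0.027], [8.0, -36.0, 2.0]]
[[-0.01, 0.034, 0.027], [7.6, -36.0, 2.4]]
```

{"name": "step_arm", "arguments": {"targets": [[[-0.01,0.034,0.027],[25,-27,-2],0],[[-0.01,0.034,0.027],[24,-28,-1],0],[[-0.01,0.034,0.027],[23,-29,-1],0],[[-0.01,0.034,0.027],[22,-29,0],0],[[-0.01,0.034,0.027],[22,-30,0],0]]}}

```text
time: 1.37
tool_pos: [0.3238, -0.4461, 0.2404]
tcp_rot: [3.087, 0.409, 0.278]
wrist_force: [0.9, 0.3, 0.1]
width: 0.3
grip_force: 0.0
```

{"name": "step_arm", "arguments": {"targets": [[[-0.01,0.034,0.027],[21,-31,1],0],[[-0.01,0.034,0.027],[20,-31,1],0],[[-0.01,0.034,0.027],[19,-32,1],0],[[-0.01,0.034,0.027],[18,-32,2],0],[[-0.01,0.034,0.027],[17,-33,2],0]]}}

```text
time: 1.78
tool_pos: [0.3833, -0.2706, 0.2493]
tcp_rot: [3.056, 0.193, 0.548]
wrist_force: [0.7, -0.0, 0.1]
width: -0.004
grip_force: 0.0
```

{"name": "step_arm", "arguments": {"targets": [[[-0.01,0.034,0.027],[16,-33,2],0],[[-0.01,0.034,0.027],[15,-34,2],0],[[-0.01,0.034,0.027],[14,-34,2],0],[[-0.01,0.034,0.027],[13,-34,3],0],[[-0.01,0.034,0.027],[13,-35,3],0]]}}

```text
time: 2.2
tool_pos: [0.4423, -0.0961, 0.2592]
tcp_rot: [2.989, -0.025, 0.811]
wrist_force: [0.7, 0.0, -0.6]
width: 0.002
grip_force: 0.0
```

{"name": "step_arm", "arguments": {"targets": [[[-0.01,0.034,0.027],[11,-35,3],0],[[-0.01,0.034,0.027],[10,-35,3],0],[[-0.01,0.034,0.027],[10,-36,3],0],[[-0.01,0.034,0.027],[8,-36,2],0],[[-0.01,0.034,0.027],[8,-36,2],0]]}}

```text
time: 2.62
tool_pos: [0.4878, 0.0361, 0.2644]
tcp_rot: [2.912, -0.191, 0.987]
wrist_force: [-0.2, -1.2, -0.3]
width: 0.0
grip_force: 0.0
```

Run:
```python
from h import *
s=read_state();print(s["time"],s["tool_pos"],s["tcp_rot"],s["wrist_force"])
ims={c:read_camera(c) for c in("side","top","wrist")}
save("w1",ims["wrist"])
for q in("release_top","tray_front","organiser"):
    R=[]
    for c in("side","top","wrist"):
        r=tip_of(c,q)[:1]
        print(q,c,[(np.round(a["at"],1).tolist(),round(a["score"],2)) for a in r])
        if r:R.append(ray(c,r[0]["at"]))
    if len(R)>1:
        X=tri(R);print("   ",np.round(X,4),[np.round(1000*np.linalg.norm(np.cross(X-o,d)),1) for o,d in R])
r=cut_out("wrist","release_top")
if r:
    ys,xs=np.nonzero(r[0]["region"]);print(r[0]["score"],r[0]["extent"])
    P=np.array([atz("wrist",(y,x),0.1167)[:2] for y,x in zip(ys[::7],xs[::7])]).astype(np.float32);print(cv2.minAreaRect(P))
```

```text
2.6167 [0.48783201 0.03614318 0.26441064] [ 2.91172802 -0.19099617  0.98711948] [-0.23262326 -1.2134516  -0.26237481]
release_top side [([211.0, 248.2], 0.58)]
release_top top [([184.2, 255.1], 0.77)]
release_top wrist [([150.0, 241.5], 0.65)]
    [0.6469 0.0578 0.1128] [np.float64(2.9), np.float64(7.9), np.float64(9.3)]
tray_front side [([238.0, 263.6], 0.62)]
tray_front top [([208.4, 256.6], 0.75)]
tray_front wrist [([219.7, 248.5], 0.85)]
    [0.5935 0.0577 0.0372] [np.float64(1.5), np.float64(6.9), np.float64(7.8)]
organiser side [([235.0, 237.2], 0.66)]
organiser top [([169.7, 264.7], 0.7)]
organiser wrist [([163.8, 256.8], 0.66)]
    [ 0.7078  0.0374 -0.0066] [np.float64(4.7), np.float64(3.0), np.float64(5.9)]
0.56 [205.3, 133.8, 287.2, 171.6]
((0.6494486927986145, 0.045944537967443466), (0.09088030457496643, 0.04144086316227913), 80.82184600830078)
```

View pics/w1.png

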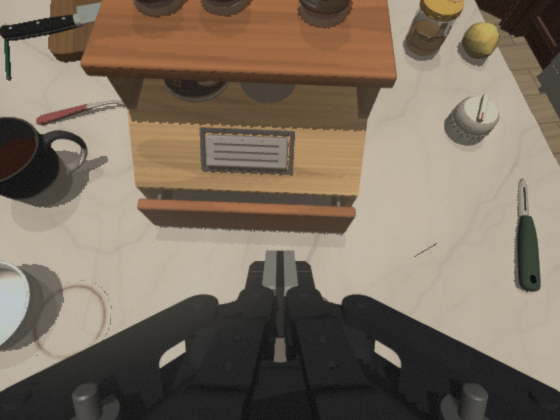

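The wrist view shows the paddle at about (248,152), the drawer front at about (247,217) and the peeler at about (528,240), blade pointing away. The arm was still moving in that frame, so I'll re-measure at rest.

Run:
```python
from h import *
s=read_state();print(s["time"],s["tool_pos"],s["joint_vel"].round(3))
read_camera("wrist")
c="wrist";Q={}
for q,z in(("release_top",.1167),("tray_front",.04),("organiser",0),("peeler_center",.009)):
    r=tip_of(c,q)[:1]
    if r: print(q,np.round(r[0]["at"],1),round(r[0]["score"],2),atz(c,r[0]["at"],z).round(4))
r=cut_out(c,"release_top")
if r:
    ys,xs=np.nonzero(r[0]["region"]);print(r[0]["score"],r[0]["extent"])
    P=np.array([atz(c,(y,x),0.1167)[:2] for y,x in zip(ys[::5],xs[::5])]).astype(np.float32);print(cv2.minAreaRect(P))
r=cut_out(c,"tray_front")
if r:
    ys,xs=np.nonzero(r[0]["region"]);print(r[0]["score"],r[0]["extent"])
    # top edge of panel: z .072
    E=[]
    for x in range(xs.min()+8,xs.max()-8,4): E.append(atz(c,(ys[xs==x].min(),x),.072)[:2])
    E=np.array(E);print("edge",E[0],E[-1],np.degrees(np.arctan2(*(E[-1]-E[0])[::-1])))
    print("fit deg",np.degrees(np.arctan(np.polyfit(E[:,1],E[:,0],1)[0])))
r=cut_out(c,"peeler_center")
if r:
    ys,xs=np.nonzero(r[0]["region"]);print(r[0]["score"],r[0]["extent"])
    P=np.array([atz(c,(y,x),0.009)[:2] for y,x in zip(ys[::5],xs[::5])]).astype(np.float32);b=cv2.minAreaRect(P);print(b,cv2.boxPoints(b))
```

```text
3.2667 [0.48783992 0.03333034 0.26367749] [ 0.01   0.002  0.001 -0.002 -0.     0.003]
release_top [150.8 237. ] 0.84 [0.6509 0.0553 0.1167]
tray_front [219.6 242.2] 0.85 [0.5997 0.0616 0.04  ]
organiser [161.3 254.2] 0.58 [0.7046 0.0375 0.    ]
peeler_center [225.9 524.2] 0.81 [ 0.5522 -0.3169  0.009 ]
0.81 [197.1, 133.3, 279.2, 170.2]
((0.6494160294532776, 0.05461055412888527), (0.09024165570735931, 0.0400395467877388), 79.74345397949219)
0.73 [132.6, 189.4, 351.1, 234.8]
edge [0.62730075 0.1771438 ] [ 0.58977274 -0.0533957 ] -99.24570678307045
fit deg 8.700785053311177
```

Run:
```python
from h import *
plan([0.632,0.055,0.1395],frame(np.radians(-9.3),np.radians(40)),n=8)
```

```text
n 8
[[-0.0, 0.006, 0.004], [4.0, -5.0, 23.0]]
[[-0.0, 0.006, 0.004], [4.0, -5.0, 23.0]]
[[-0.0, 0.006, 0.004], [4.0, -5.0, 23.0]]
[[-0.0, 0.006, 0.004], [4.0, -6.0, 23.0]]
[[-0.0, 0.006, 0.004], [4.0, -5.0, 23.0]]
[[-0.0, 0.006, 0.004], [4.0, -6.0, 23.0]]
[[-0.0, 0.006, 0.004], [3.0, -6.0, 23.0]]
[[-0.0, 0.006, 0.004], [3.8, -5.1, 22.9]]
```

{"name": "step_arm", "arguments": {"targets": [[[0,0.006,0.004],[4,-5,23],0],[[0,0.006,0.004],[4,-5,23],0],[[0,0.006,0.004],[4,-5,23],0],[[0,0.006,0.004],[4,-6,23],0]]}}

```text
time: 4.0
tool_pos: [0.5599, 0.0447, 0.2001]
tcp_rot: [2.902, -0.213, 1.021]
wrist_force: [0.1, -1.1, 0.4]
width: -0.001
grip_force: 0.0
```

{"name": "step_arm", "arguments": {"targets": [[[0,0.006,0.004],[4,-5,23],0],[[0,0.006,0.004],[4,-6,23],0],[[0,0.006,0.004],[3,-6,23],0],[[0,0.006,0.004],[4,-5,23],0],[[0,0,0],[0,0,0],0]]}}

```text
time: 4.42
tool_pos: [0.6318, 0.0546, 0.1357]
tcp_rot: [2.895, -0.225, 1.045]
wrist_force: [-0.7, -0.1, -0.4]
width: -0.005
grip_force: 0.0
```

Run:
```python
from h import *
s=read_state();print(s["time"],s["tool_pos"],s["tcp_rot"],s["wrist_force"])
R=Ro.from_rotvec(s["tcp_rot"]).as_matrix();print(R.round(3))
save("w2",read_camera("wrist"))
r=tip_of("wrist","release_top")[:1]
if r:print(r,atz("wrist",r[0]["at"],.1167),to_tool(atz("wrist",r[0]["at"],.1167)))
print(to_tool([.651,.052,.1167]))
```

```text
4.4167 [0.63183652 0.05460497 0.13569447] [ 2.89485122 -0.22533442  1.04521263] [-0.73404415 -0.12874548 -0.36817596]
[[ 0.76  -0.156  0.631]
 [-0.118 -0.988 -0.102]
 [ 0.639  0.003 -0.769]]
[{'at': [249.1, 277.6], 'score': 0.73}] [0.64754287 0.0528293  0.1167    ] (array([-1.1, -1.2, 27.1]), None)
(array([ 1.6, -1. , 29.4]), None)
```

View pics/w2.png

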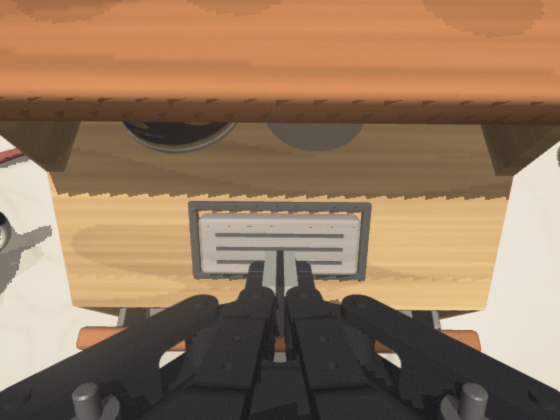

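The wrist view shows the tool lined up with the paddle, which spans columns 200–360 and rows 212–275. I'll press along the tool's z.

{"name": "step_arm", "arguments": {"targets": [[[0,0,0],[0,0,12],0],[[0,0,0],[1,0,9],0],[[0,0,0],[0,0,3],0],[[0,0,0],[0,0,3],0],[[0,0,0],[0,0,2],0]]}}

```text
time: 4.93
tool_pos: [0.651, 0.0481, 0.1225]
tcp_rot: [2.904, -0.23, 1.045]
wrist_force: [-1.0, 0.6, -0.7]
width: 0.0
grip_force: 0.0
```

{"name": "step_arm", "arguments": {"targets": [[[0,0,0],[0,0,2],0],[[0,0,0],[0,0,2],0],[[0,0,0],[0,0,0],0]]}}

```text
time: 5.18
tool_pos: [0.6534, 0.0476, 0.1194]
tcp_rot: [2.906, -0.228, 1.042]
wrist_force: [-2.4, 1.9, 1.5]
width: 0.001
grip_force: 1.7
```

{"name": "step_arm", "arguments": {"targets": [[[0,0,0],[0,0,2],0],[[0,0,0],[0,0,2],0],[[0,0,0],[0,0,0],0]]}}

```text
time: 5.43
tool_pos: [0.6559, 0.047, 0.1165]
tcp_rot: [2.908, -0.227, 1.04]
wrist_force: [-3.9, 2.8, 2.6]
width: -0.001
grip_force: 2.5
```

{"name": "step_arm", "arguments": {"targets": [[[0,0,0],[0,0,2],0],[[0,0,0],[0,0,0],0]]}}

```text
time: 5.6
tool_pos: [0.6566, 0.0469, 0.1159]
tcp_rot: [2.908, -0.227, 1.04]
wrist_force: [-18.0, 6.0, 13.5]
width: -0.002
grip_force: 10.9
```

Run:
```python
from h import *
s=read_state();print(s["time"],s["tool_pos"],s["wrist_force"])
for c in("side","top"):
    read_camera(c);r=tip_of(c,"tray_front")[:1];print([(x["at"],x["score"]) for x in r], atz(c,r[0]["at"],.04) if r else 0)
```

```text
5.6 [0.65655235 0.04689637 0.11594799] [-18.00079552   6.00540419  13.45709505]
[([252.5, 293.5], 0.64)] [0.47601991 0.07765927 0.04      ]
[([218.2, 389.8], 0.58)] [ 0.55754198 -0.30304627  0.04      ]
```

{"name": "step_arm", "arguments": {"targets": [[[0,0,0],[0,0,-30],0],[[0,0,0],[0,0,-40],0],[[0,0,0],[0,0,-40],0],[[0,0,0],[0,0,-40],0],[[0,0,0],[0,0,-40],0]]}}

```text
time: 6.22
tool_pos: [0.5369, 0.0636, 0.2635]
tcp_rot: [2.908, -0.227, 1.038]
wrist_force: [0.8, -0.2, 0.1]
width: -0.0
grip_force: 0.0
```

Run:
```python
from h import *
for c in("side","top"):
    im=read_camera(c)
    if c=="top":save("t2",im[100:300,180:480].repeat(2,0).repeat(2,1))
    for q in("tray_front","tray_in","peeler_center"):
        for x in tip_of(c,q)[:2]: print(c,q,np.round(x["at"],1),round(x["score"],2),atz(c,x["at"],{"tray_front":.04,"tray_in":.012,"peeler_center":.009}[q]).round(4))
r=cut_out("top","peeler_center")[0];ys,xs=np.nonzero(r["region"])
P=np.array([atz("top",(y,x),0.009)[:2] for y,x in zip(ys,xs)]).astype(np.float32);b=cv2.minAreaRect(P);print(b)
print(cv2.fitLine(P,cv2.DIST_L2,0,.01,.01).ravel(),read_state()["tool_pos"])
# pose above the peeler, tool x along the peeler
th=np.radians(-19)
plan([0.53,-0.31,0.22],frame(th,0))
```

```text
side tray_front [253.7 292.8] 0.92 [0.4744 0.0838 0.04  ]
side tray_in [251.  279.8] 0.94 [0.5349 0.0584 0.012 ]
side peeler_center [196.6 285.3] 0.51 [ 0.7237 -0.2576  0.009 ]
side peeler_center [202.2 330.6] 0.44 [ 0.5641 -0.314   0.009 ]
top tray_in [225.9 255.8] 0.73 [0.5428 0.0655 0.012 ]
top peeler_center [219.2 389.9] 0.69 [ 0.5588 -0.3098  0.009 ]
((0.5478260517120361, -0.3110266923904419), (0.023532070219516754, 0.16114233434200287), 69.37128448486328)
[ 0.9304681  -0.36637294  0.534149   -0.30685693] [0.53776048 0.06322973 0.25986371]
n 10
[[-0.007, -0.068, 0.017], [2.0, 37.0, 6.0]]
[[-0.007, -0.068, 0.017], [4.0, 37.0, 6.0]]
[[-0.007, -0.068, 0.017], [5.0, 37.0, 6.0]]
[[-0.007, -0.068, 0.017], [6.0, 37.0, 6.0]]
[[-0.007, -0.068, 0.017], [7.0, 36.0, 6.0]]
[[-0.007, -0.068, 0.017], [8.0, 36.0, 6.0]]
[[-0.007, -0.068, 0.017], [8.0, 36.0, 6.0]]
[[-0.007, -0.068, 0.017], [9.0, 36.0, 5.0]]
[[-0.007, -0.068, 0.017], [11.0, 36.0, 5.0]]
[[-0.007, -0.068, 0.017], [11.3, 35.2, 3.9]]
```

View pics/t2.png

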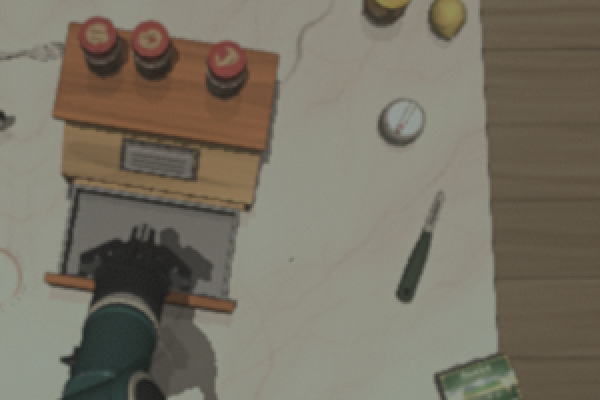

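The top view shows the drawer fully out and open, and the peeler at crop (420,247) with its handle end at (405,297). I'll move above the peeler.

{"name": "step_arm", "arguments": {"targets": [[[-0.007,-0.068,0.017],[2,37,6],60],[[-0.007,-0.068,0.017],[4,37,6],60],[[-0.007,-0.068,0.017],[5,37,6],60],[[-0.007,-0.068,0.017],[6,37,6],60],[[-0.007,-0.068,0.017],[7,36,6],60]]}}

```text
time: 7.08
tool_pos: [0.5395, -0.1212, 0.2458]
tcp_rot: [3.047, -0.378, 0.54]
wrist_force: [1.5, 0.5, -0.1]
width: 0.692
grip_force: 0.0
```

{"name": "step_arm", "arguments": {"targets": [[[-0.007,-0.068,0.017],[8,36,6],60],[[-0.007,-0.068,0.017],[8,36,6],60],[[-0.007,-0.068,0.017],[9,36,5],60],[[-0.007,-0.068,0.017],[11,36,5],60],[[-0.007,-0.068,0.017],[11,35,4],60]]}}

```text
time: 7.5
tool_pos: [0.5398, -0.308, 0.2268]
tcp_rot: [3.095, -0.522, 0.01]
wrist_force: [0.5, 0.4, 0.0]
width: 0.705
grip_force: 0.0
```

{"name": "step_arm", "arguments": {"targets": [[[0,0,0],[0,0,0],60],[[0,0,0],[0,0,0],60]]}}

```text
time: 7.67
tool_pos: [0.54, -0.3075, 0.2245]
tcp_rot: [3.096, -0.524, 0.009]
wrist_force: [-0.3, 0.9, 0.9]
width: 0.702
grip_force: 0.0
```

```bash
cat > look.py <<'E'
from h import *
s=read_state();print(s["time"],s["tool_pos"],s["tcp_rot"],s["width"])
im=read_camera("wrist");c="wrist"
r=cut_out(c,"peeler_center")[:1]
for x in tip_of(c,"peeler_center")[:1]: print(np.round(x["at"],1),round(x["score"],2),atz(c,x["at"],.009).round(4))
if r:
    ys,xs=np.nonzero(r[0]["region"]);print(r[0]["score"],r[0]["extent"])
    P=np.array([atz(c,(y,x),0.012)[:2] for y,x in zip(ys[::3],xs[::3])]).astype(np.float32);b=cv2.minAreaRect(P);print(b,cv2.boxPoints(b))
    f=cv2.fitLine(P,cv2.DIST_L2,0,.01,.01).ravel();print(f,np.degrees(np.arctan(f[1]/f[0])))
    im=im.copy();cv2.drawContours(im,cv2.findContours(r[0]["region"].astype(np.uint8),0,2)[0],-1,(255,0,0),1)
save("w3",im)
E
python3 look.py
```

```text
7.6667 [ 0.53995462 -0.30748264  0.22452464] [ 3.09624039 -0.52399703  0.00875745] 0.7021105772702919
[175.7 285.6] 0.77 [ 0.5487 -0.3146  0.009 ]
0.94 [271.3, 99.0, 291.3, 245.0]
((0.5495263934135437, -0.3119507133960724), (0.02380402572453022, 0.1702922135591507), 66.82434844970703) [[ 0.4665673  -0.28938293]
 [ 0.6231174  -0.35640162]
 [ 0.6324855  -0.3345185 ]
 [ 0.4759354  -0.2674998 ]]
[ 0.926113   -0.3772462   0.542223   -0.30788487] -22.163208
```

View pics/w3.png

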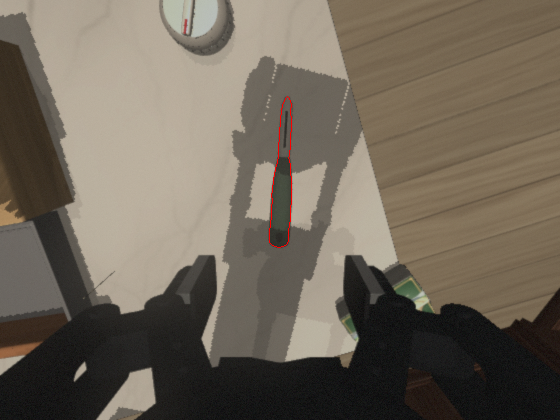

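The wrist view shows the peeler clearly at (281,172), with the handle toward the robot and the fingers straddling it. I'll descend onto it.

Run:
```python
from h import *
plan([0.5365,-0.3066,0.005],frame(np.radians(-22.5),0),n=8)
```

```text
n 8
[[0.0, -0.001, 0.008], [-1.0, 0.0, 28.0]]
[[0.0, -0.001, 0.008], [-0.0, 0.0, 28.0]]
[[0.0, -0.001, 0.008], [-1.0, 1.0, 28.0]]
[[0.0, -0.001, 0.008], [-0.0, 0.0, 28.0]]
[[0.0, -0.001, 0.008], [-0.0, 1.0, 28.0]]
[[0.0, -0.001, 0.008], [-1.0, 0.0, 28.0]]
[[0.0, -0.001, 0.008], [-0.0, 1.0, 28.0]]
[[0.0, -0.001, 0.008], [-0.7, 0.1, 27.0]]
```

{"name": "step_arm", "arguments": {"targets": [[[0,-0.001,0.008],[-1,0,28],60],[[0,-0.001,0.008],[0,0,28],60],[[0,-0.001,0.008],[-1,1,28],60],[[0,-0.001,0.008],[0,0,28],60],[[0,-0.001,0.008],[0,1,28],60]]}}

```text
time: 8.23
tool_pos: [0.5392, -0.3055, 0.0896]
tcp_rot: [3.085, -0.578, 0.015]
wrist_force: [-0.1, -0.2, -0.4]
width: 0.702
grip_force: 0.0
```

{"name": "step_arm", "arguments": {"targets": [[[0,-0.001,0.008],[-1,0,28],60],[[0,-0.001,0.008],[0,1,26],60],[[0,-0.001,0.008],[-1,0,16],60],[[0,0,0],[0,0,4],60],[[0,0,0],[0,0,0],60]]}}

```text
time: 8.65
tool_pos: [0.5361, -0.3057, 0.0146]
tcp_rot: [3.08, -0.615, 0.004]
wrist_force: [0.6, 0.7, -0.5]
width: 0.702
grip_force: 0.0
```

Run:
```python
from h import *
s=read_state();print(s["time"],s["wrist_force"],s["width"]);plan([0.5365,-0.3066,0.005],frame(np.radians(-22.5),0),n=1)
```

```text
8.65 [ 0.56709762  0.7422034  -0.51028767] 0.7020173273684206
n 1
[[0.001, -0.002, -0.002], [0.7, 0.7, 9.6]]
```

{"name": "step_arm", "arguments": {"targets": [[[0,0,0],[1,1,6],60],[[0,0,0],[0,0,3],60],[[0,0,0],[0,0,0],10],[[0,0,0],[0,0,0],10],[[0,0,0],[0,0,0],10]], "grip_force": 40}}

```text
time: 9.07
tool_pos: [0.5383, -0.3095, 0.0071]
tcp_rot: [3.078, -0.617, 0.009]
wrist_force: [-2.1, -1.5, 20.8]
width: 0.284
grip_force: 18.7
```

{"name": "step_arm", "arguments": {"targets": [[[0,0,0],[0,0,0],10],[[0,0,0],[0,0,0],10],[[0,0,0],[0,0,0],10]]}}

```text
time: 9.32
tool_pos: [0.5386, -0.3097, 0.0073]
tcp_rot: [3.077, -0.618, 0.009]
wrist_force: [-0.9, -0.8, 6.1]
width: 0.281
grip_force: 40.0
```

{"name": "step_arm", "arguments": {"targets": [[[0,0,0],[0,0,-10],10],[[0,0,0],[0,0,-30],10],[[0,0,0],[0,0,-40],10],[[0,0,0],[0,0,-40],10],[[0,0,0],[0,0,-40],10]]}}

```text
time: 9.73
tool_pos: [0.5361, -0.3079, 0.1671]
tcp_rot: [3.079, -0.618, 0.003]
wrist_force: [1.5, -0.6, -0.3]
width: 0.28
grip_force: 39.4
```

Run:
```python
from h import *
s=read_state();print(s["time"],s["q"].round(2),s["tool_pos"],s["grip_force"],s["width"])
plan([0.48,-0.17,0.20],frame(np.radians(30),0))
```

```text
9.7333 [-0.56  0.2   1.8  -0.    1.14  1.41] [ 0.53609871 -0.30793391  0.16713206] 39.449949860572815 0.28040613222328514
n 8
[[0.0, -0.0, -0.115], [-12.0, -15.0, -4.0]]
[[0.0, -0.0, -0.115], [-10.0, -16.0, -4.0]]
[[0.0, -0.0, -0.115], [-8.0, -17.0, -4.0]]
[[0.0, -0.0, -0.115], [-6.0, -17.0, -4.0]]
[[0.0, -0.0, -0.115], [-4.0, -18.0, -4.0]]
[[0.0, -0.0, -0.115], [-1.0, -18.0, -4.0]]
[[0.0, -0.0, -0.115], [1.0, -19.0, -5.0]]
[[0.0, -0.0, -0.115], [2.2, -18.4, -4.2]]
```

{"name": "step_arm", "arguments": {"targets": [[[0,0,-0.115],[-12,-15,-4],10],[[0,0,-0.115],[-10,-16,-4],10],[[0,0,-0.115],[-8,-17,-4],10],[[0,0,-0.115],[-6,-17,-4],10],[[0,0,-0.115],[-4,-18,-4],10]]}}

```text
time: 10.15
tool_pos: [0.5103, -0.2178, 0.1859]
tcp_rot: [3.126, 0.289, 0.004]
wrist_force: [0.6, 0.1, -0.5]
width: 0.278
grip_force: 39.5
```

{"name": "step_arm", "arguments": {"targets": [[[0,0,-0.115],[-1,-18,-4],10],[[0,0,-0.115],[1,-19,-5],10],[[0,0,-0.115],[2,-18,-4],10],[[0,0,0],[0,0,0],10]]}}

```text
time: 10.48
tool_pos: [0.496, -0.1628, 0.1991]
tcp_rot: [3.03, 0.822, 0.004]
wrist_force: [-0.4, 0.8, -1.8]
width: 0.272
grip_force: 39.5
```

Run:
```python
from h import *
s=read_state();print(s["time"],s["tool_pos"],s["tcp_rot"],s["grip_force"],s["width"])
im=read_camera("wrist");save("w4",im)
for c,q,z in(("wrist","tray_in",.012),("wrist","tray_front",.04)):
    for x in tip_of(c,q)[:1]: print(c,q,np.round(x["at"],1),round(x["score"],2),atz(c,x["at"],z).round(4))
for c in("top","side"):
  read_camera(c)
  for q,z in(("tray_in",.012),("tray_front",.04)):
    for x in tip_of(c,q)[:1]: print(c,q,np.round(x["at"],1),round(x["score"],2),atz(c,x["at"],z).round(4))
plan([0.545,0.067,0.20],frame(np.radians(80.7),0))
```

```text
10.4833 [ 0.49601119 -0.16283926  0.19913252] [3.03009635 0.82165426 0.00398033] 39.517123103141785 0.27183216184890613
wrist tray_in [17.  87.4] 0.68 [0.5489 0.065  0.012 ]
wrist tray_front [74.6 25.5] 0.74 [0.4811 0.0781 0.04  ]
top tray_in [220.9 255.1] 0.65 [0.5569 0.0674 0.012 ]
top tray_front [249.1 247.7] 0.79 [0.4764 0.0866 0.04  ]
side tray_in [252.  273.7] 0.78 [0.5466 0.0729 0.012 ]
side tray_front [254.6 294.4] 0.82 [0.4684 0.085  0.04  ]
n 8
[[0.001, 0.0, -0.111], [22.0, -20.0, -0.0]]
[[0.001, 0.0, -0.111], [24.0, -17.0, -0.0]]
[[0.001, 0.0, -0.111], [26.0, -15.0, -0.0]]
[[0.001, 0.0, -0.111], [27.0, -12.0, -0.0]]
[[0.001, 0.0, -0.111], [29.0, -8.0, -0.0]]
[[0.001, 0.0, -0.111], [29.0, -5.0, -1.0]]
[[0.001, 0.0, -0.111], [30.0, -2.0, -0.0]]
[[0.001, 0.0, -0.111], [29.6, 1.0, -0.7]]
```

View pics/w4.png

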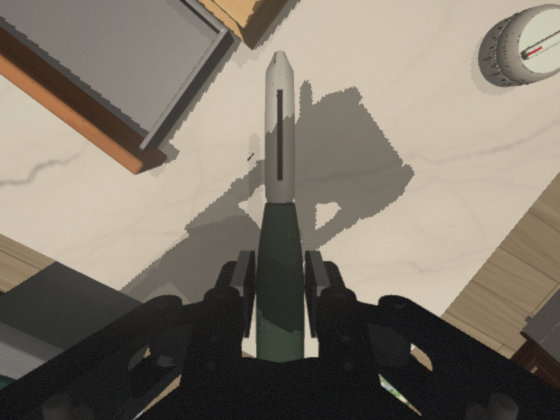

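The view shows the peeler firmly held along the tool axis, blade away at (280,110). The drawer is open at upper left. I'll carry it over the drawer.

{"name": "step_arm", "arguments": {"targets": [[[0,0,-0.111],[22,-20,0],10],[[0,0,-0.111],[24,-17,0],10],[[0,0,-0.111],[26,-15,0],10],[[0,0,-0.111],[27,-12,0],10],[[0,0,-0.111],[29,-8,0],10]]}}

```text
time: 11.35
tool_pos: [0.543, -0.0231, 0.1982]
tcp_rot: [2.688, 1.617, 0.002]
wrist_force: [0.0, -1.0, -1.0]
width: 0.272
grip_force: 39.6
```

{"name": "step_arm", "arguments": {"targets": [[[0,0,-0.111],[29,-5,0],10],[[0,0,-0.111],[25,-2,0],10],[[0,0,-0.111],[24,1,0],10],[[0,0,0],[0,0,0],10],[[0,0,0],[0,0,0],10]]}}

```text
time: 11.77
tool_pos: [0.5672, 0.0516, 0.1979]
tcp_rot: [2.387, 2.036, 0.0]
wrist_force: [-0.3, 0.8, -1.3]
width: 0.282
grip_force: 39.6
```

Run:
```python
from h import *
s=read_state();print(s["time"],s["tool_pos"],s["q"].round(2),s["grip_force"],s["width"])
im=read_camera("wrist");save("w5",im)
c="wrist"
for q,z in(("tray_in",.012),("tray_front",.04)):
    for x in tip_of(c,q)[:1]: print(c,q,np.round(x["at"],1),round(x["score"],2),atz(c,x["at"],z).round(4))
plan([0.548,0.056,0.020],frame(np.radians(80.7),0),n=8)
```

```text
11.7667 [0.56715459 0.05160457 0.19788176] [ 0.05  0.09  1.87 -0.    1.18  0.21] 39.576841592788696 0.28188558103824035
wrist tray_in [176.1 257.4] 0.7 [0.5474 0.0671 0.012 ]
wrist tray_front [177.5 177.4] 0.72 [0.4754 0.082  0.04  ]
n 8
[[0.0, 0.0, 0.0], [0.0, -3.0, 22.0]]
[[0.0, 0.0, 0.0], [1.0, -2.0, 22.0]]
[[0.0, 0.0, 0.0], [0.0, -3.0, 22.0]]
[[0.0, 0.0, 0.0], [1.0, -2.0, 22.0]]
[[0.0, 0.0, 0.0], [0.0, -3.0, 22.0]]
[[0.0, 0.0, 0.0], [1.0, -2.0, 23.0]]
[[0.0, 0.0, 0.0], [0.0, -3.0, 22.0]]
[[0.0, 0.0, 0.0], [0.6, -2.0, 22.9]]
```

View pics/w5.png

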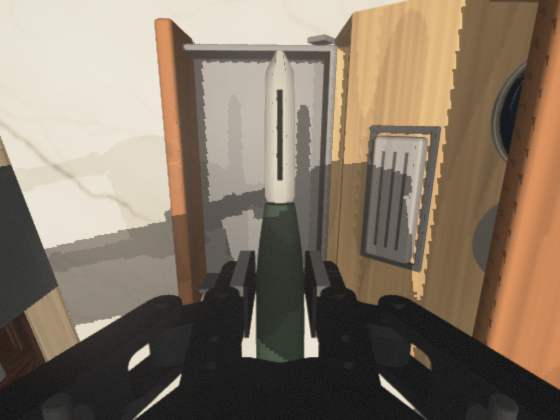

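The peeler hangs over the drawer and is parallel to its long side. The drawer interior spans columns 200–328. I need about 19 mm toward the robot, then down.

{"name": "step_arm", "arguments": {"targets": [[[0,0,0],[1,-8,10],10],[[0,0,0],[1,-8,20],10],[[0,0,0],[1,-3,30],10],[[0,0,0],[0,0,35],10],[[0,0,0],[0,0,30],10]]}}

```text
time: 12.33
tool_pos: [0.5486, 0.0551, 0.0721]
tcp_rot: [2.389, 2.032, 0.002]
wrist_force: [-0.1, -0.4, -0.7]
width: 0.28
grip_force: 39.6
```

{"name": "step_arm", "arguments": {"targets": [[[0,0,0],[0,0,25],10],[[0,0,0],[0,0,15],10],[[0,0,0],[0,0,0],10],[[0,0,0],[0,0,0],10]]}}

```text
time: 12.67
tool_pos: [0.5482, 0.0552, 0.0324]
tcp_rot: [2.39, 2.034, -0.002]
wrist_force: [0.0, -0.5, -1.2]
width: 0.279
grip_force: 39.5
```

{"name": "step_arm", "arguments": {"targets": [[[0,0,0],[0,0,6],10],[[0,0,0],[0,0,4],10],[[0,0,0],[0,0,2],10],[[0,0,0],[0,0,0],10]]}}

```text
time: 13.0
tool_pos: [0.5495, 0.0562, 0.0215]
tcp_rot: [2.387, 2.035, 0.002]
wrist_force: [-0.1, -0.5, -1.5]
width: 0.278
grip_force: 39.6
```

{"name": "step_arm", "arguments": {"targets": [[[0,0,0],[0,0,2],10],[[0,0,0],[0,0,0],10],[[0,0,0],[0,0,0],45],[[0,0,0],[0,0,0],45],[[0,0,0],[0,0,0],45]]}}

```text
time: 13.42
tool_pos: [0.5494, 0.0564, 0.0194]
tcp_rot: [2.387, 2.035, 0.002]
wrist_force: [1.1, 0.5, 0.0]
width: 0.527
grip_force: 0.0
```

{"name": "step_arm", "arguments": {"targets": [[[0,0,0],[0,0,-10],45],[[0,0,0],[0,0,-35],45],[[0,0,0],[0,0,-40],45],[[0,0,0],[0,0,-40],45],[[0,0,0],[0,0,-40],45]]}}

```text
time: 13.83
tool_pos: [0.5482, 0.0568, 0.1865]
tcp_rot: [2.387, 2.035, 0.001]
wrist_force: [0.3, 0.0, -0.1]
width: 0.528
grip_force: 0.0
```

Run:
```python
from h import *
s=read_state();print(s["time"],s["tool_pos"],s["q"].round(2),s["width"])
im=read_camera("wrist");save("w6",im)
c="wrist"
for q,z in(("tray_in",.012),("tray_front",.04),("peeler_center",.021)):
    for x in tip_of(c,q)[:1]: print(c,q,np.round(x["at"],1),round(x["score"],2),atz(c,x["at"],z).round(4))
# back off in front of the drawer: tilt 45 deg
plan([0.40,0.093,0.20],frame(np.radians(-9.3),np.radians(40)))
```

```text
13.8333 [0.54817157 0.05676129 0.18652215] [ 0.06  0.06  1.92 -0.    1.15  0.22] 0.5284797563024798
wrist tray_in [182.2 274.9] 0.85 [0.5551 0.0659 0.012 ]
wrist tray_front [181.7 196.5] 0.81 [0.482  0.0836 0.04  ]
wrist peeler_center [180.4 284.2] 0.76 [0.5586 0.0688 0.021 ]
n 15
[[-0.036, 0.036, 0.1], [-0.0, -10.0, -1.0]]
[[-0.036, 0.036, 0.1], [-1.0, -10.0, -2.0]]
[[-0.036, 0.036, 0.1], [-2.0, -10.0, -2.0]]
[[-0.036, 0.036, 0.1], [-3.0, -10.0, -3.0]]
[[-0.036, 0.036, 0.1], [-4.0, -9.0, -3.0]]
[[-0.036, 0.036, 0.1], [-5.0, -9.0, -3.0]]
[[-0.036, 0.036, 0.1], [-5.0, -8.0, -4.0]]
[[-0.036, 0.036, 0.1], [-6.0, -7.0, -4.0]]
[[-0.036, 0.036, 0.1], [-6.0, -6.0, -5.0]]
[[-0.036, 0.036, 0.1], [-7.0, -6.0, -5.0]]
[[-0.036, 0.036, 0.1], [-7.0, -5.0, -6.0]]
[[-0.036, 0.036, 0.1], [-7.0, -4.0, -6.0]]
[[-0.036, 0.036, 0.1], [-7.0, -2.0, -7.0]]
[[-0.036, 0.036, 0.1], [-8.0, -2.0, -7.0]]
[[-0.036, 0.036, 0.1], [-7.2, -0.3, -7.6]]
```

View pics/w6.png

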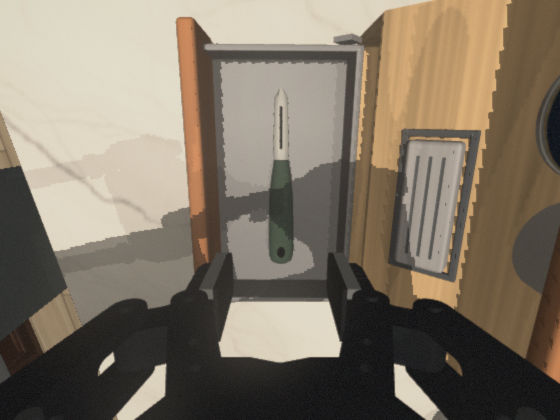

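The peeler lies flat in the drawer, centred at about (281,180) and clear of all the walls. Next I'll move the closed fingers in front of the drawer, tilted 25°.

Run:
```python
from h import *
plan([0.43,0.089,0.19],frame(np.radians(-9.3),np.radians(25)),n=15)
```

```text
n 15
[[-0.022, 0.022, 0.103], [0.0, -8.0, -0.0]]
[[-0.022, 0.022, 0.103], [-1.0, -8.0, -1.0]]
[[-0.022, 0.022, 0.103], [-2.0, -8.0, -1.0]]
[[-0.022, 0.022, 0.103], [-2.0, -8.0, -1.0]]
[[-0.022, 0.022, 0.103], [-3.0, -8.0, -1.0]]
[[-0.022, 0.022, 0.103], [-4.0, -7.0, -2.0]]
[[-0.022, 0.022, 0.103], [-5.0, -7.0, -2.0]]
[[-0.022, 0.022, 0.103], [-5.0, -6.0, -2.0]]
[[-0.022, 0.022, 0.103], [-6.0, -5.0, -2.0]]
[[-0.022, 0.022, 0.103], [-6.0, -5.0, -3.0]]
[[-0.022, 0.022, 0.103], [-7.0, -4.0, -3.0]]
[[-0.022, 0.022, 0.103], [-7.0, -3.0, -3.0]]
[[-0.022, 0.022, 0.103], [-7.0, -3.0, -3.0]]
[[-0.022, 0.022, 0.103], [-8.0, -2.0, -3.0]]
[[-0.022, 0.022, 0.103], [-7.1, -0.6, -3.5]]
```

{"name": "step_arm", "arguments": {"targets": [[[-0.022,0.022,0.103],[0,-8,0],0],[[-0.022,0.022,0.103],[-1,-8,-1],0],[[-0.022,0.022,0.103],[-2,-8,-1],0],[[-0.022,0.022,0.103],[-2,-8,-1],0],[[-0.022,0.022,0.103],[-3,-8,-1],0]]}}

```text
time: 14.45
tool_pos: [0.5061, 0.0635, 0.1836]
tcp_rot: [2.814, 1.343, 0.239]
wrist_force: [0.0, -0.3, 0.5]
width: 0.003
grip_force: 0.0
```

{"name": "step_arm", "arguments": {"targets": [[[-0.022,0.022,0.103],[-4,-7,-2],0],[[-0.022,0.022,0.103],[-5,-7,-2],0],[[-0.022,0.022,0.103],[-5,-6,-2],0],[[-0.022,0.022,0.103],[-6,-5,-2],0],[[-0.022,0.022,0.103],[-6,-5,-3],0]]}}

```text
time: 14.87
tool_pos: [0.4648, 0.0695, 0.1863]
tcp_rot: [3.029, 0.565, 0.46]
wrist_force: [-0.1, 1.2, 0.2]
width: -0.003
grip_force: 0.0
```

{"name": "step_arm", "arguments": {"targets": [[[-0.022,0.022,0.103],[-7,-4,-3],0],[[-0.022,0.022,0.103],[-7,-3,-3],0],[[-0.022,0.022,0.103],[-7,-3,-3],0],[[-0.022,0.022,0.103],[-8,-2,-3],0],[[-0.022,0.022,0.103],[-7,-1,-4],0]]}}

```text
time: 15.28
tool_pos: [0.4236, 0.0762, 0.1881]
tcp_rot: [3.026, -0.248, 0.648]
wrist_force: [-0.5, -0.1, 0.2]
width: -0.006
grip_force: 0.0
```

Run:
```python
from h import *
s=read_state();print(s["time"],s["tool_pos"],s["q"].round(2),s["width"])
plan([0.434,0.089,0.042],frame(np.radians(-9.3),np.radians(25)),n=5)
```

```text
15.2833 [0.42356651 0.07621098 0.18809168] [ 0.26 -0.46  2.4  -0.23  0.83  2.12] -0.005867863547913678
n 5
[[0.001, 0.003, -0.0], [-11.0, -3.0, 27.0]]
[[0.001, 0.003, -0.0], [-11.0, -3.0, 27.0]]
[[0.001, 0.003, -0.0], [-10.0, -3.0, 27.0]]
[[0.001, 0.003, -0.0], [-11.0, -3.0, 28.0]]
[[0.001, 0.003, -0.0], [-10.6, -2.3, 27.2]]
```

{"name": "step_arm", "arguments": {"targets": [[[0.001,0.003,0],[-11,-3,27],0],[[0.001,0.003,0],[-11,-3,27],0],[[0.001,0.003,0],[-10,-3,27],0],[[0,0.003,0],[-11,-3,28],0],[[0,0.003,0],[-10,-2,27],0]]}}

```text
time: 15.7
tool_pos: [0.4343, 0.0891, 0.0421]
tcp_rot: [3.025, -0.237, 0.671]
wrist_force: [0.7, -0.1, -0.5]
width: -0.0
grip_force: 0.0
```

Run:
```python
from h import *
s=read_state();print(s["time"],s["tool_pos"],s["q"].round(2),s["wrist_force"]);R=Ro.from_rotvec(s["tcp_rot"]).as_matrix();print(R.round(3))
e=np.array([.987,-.162,0]);print("face - tcp along ex",(np.array([.482,.082,.04])-s["tool_pos"])@e*1000,"lateral mm",(np.array([.482,.082,.04])-s["tool_pos"])@[.162,.987,0]*1000)
print("ex in tool",(R.T@e).round(3),"up in tool",R[2].round(3))
```

```text
15.7 [0.43433544 0.08908282 0.04210184] [ 0.29 -0.18  2.53 -0.45  0.43  2.39] [ 0.7090827  -0.14086861 -0.48380642]
[[ 0.895 -0.156  0.418]
 [-0.141 -0.988 -0.066]
 [ 0.423  0.    -0.906]]
face - tcp along ex 48.19234030899361 lateral mm 0.7309143282240917
ex in tool [0.906 0.006 0.423] up in tool [ 0.423  0.    -0.906]
```

{"name": "step_arm", "arguments": {"targets": [[[0,0,0],[11,0,5],0],[[0,0,0],[11,0,5],0],[[0,0,0],[5,0,2],0],[[0,0,0],[5,0,2],0],[[0,0,0],[7,0,3],0]]}}

```text
time: 16.12
tool_pos: [0.4791, 0.0825, 0.0471]
tcp_rot: [3.024, -0.241, 0.676]
wrist_force: [-4.5, 5.4, -1.6]
width: -0.003
grip_force: 2.7
```

{"name": "step_arm", "arguments": {"targets": [[[0,0,0],[9,0,4],0],[[0,0,0],[9,0,4],0],[[0,0,0],[9,0,4],0],[[0,0,0],[9,0,4],0],[[0,0,0],[9,0,4],0]]}}

```text
time: 16.53
tool_pos: [0.5264, 0.0746, 0.0472]
tcp_rot: [3.024, -0.24, 0.672]
wrist_force: [-5.9, 3.4, -3.6]
width: -0.002
grip_force: 3.1
```

```bash
cat > m.py <<'E'
from h import *
s=read_state();print(s["time"],s["tool_pos"],s["wrist_force"])
e=np.array([.987,-.162,0]);print("own x of tcp",(np.array(s["tool_pos"])-[.710,.0423,0])@e*1000,"own y",(np.array(s["tool_pos"])-[.710,.0423,0])@[.162,.987,0]*1000)
E
python3 m.py
```

```text
16.5333 [0.52636324 0.07456617 0.04719989] [-5.86420607  3.36684725 -3.64249646]
own x of tcp -186.47660249411817 own y 2.097550690011007
```

{"name": "step_arm", "arguments": {"targets": [[[0,0,0],[9,0,4],0],[[0,0,0],[9,0,4],0],[[0,0,0],[9,0,4],0],[[0,0,0],[9,0,4],0],[[0,0,0],[9,0,4],0]]}}

```text
time: 16.95
tool_pos: [0.5739, 0.0666, 0.0474]
tcp_rot: [3.024, -0.24, 0.668]
wrist_force: [-6.9, 3.4, -4.4]
width: 0.0
grip_force: 3.4
```

{"name": "step_arm", "arguments": {"targets": [[[0,0,0],[4,0,2],0],[[0,0,0],[4,0,2],0],[[0,0,0],[4,0,2],0],[[0,0,0],[4,0,2],0]]}}

```text
time: 17.28
tool_pos: [0.5921, 0.0637, 0.0477]
tcp_rot: [3.024, -0.24, 0.671]
wrist_force: [-6.2, 1.5, -3.0]
width: -0.003
grip_force: 3.0
```

```bash
python3 m.py
```

```text
17.2833 [0.59211245 0.06366109 0.0477326 ] [-6.21709891  1.46433665 -2.96875738]
own x of tcp -119.81550365805062 own y 1.9856128879565529
```

{"name": "step_arm", "arguments": {"targets": [[[0,0,0],[3,0,1],0],[[0,0,0],[3,0,1],0]]}}

```text
time: 17.45
tool_pos: [0.5974, 0.0626, 0.0478]
tcp_rot: [3.024, -0.24, 0.668]
wrist_force: [-17.4, 7.0, 1.8]
width: 0.001
grip_force: 9.3
```

{"name": "step_arm", "arguments": {"targets": [[[0,0,0],[3,0,1],0],[[0,0,0],[0,0,0],0]]}}

```text
time: 17.62
tool_pos: [0.5976, 0.0626, 0.0475]
tcp_rot: [3.025, -0.242, 0.66]
wrist_force: [-25.0, 7.4, 12.3]
width: 0.003
grip_force: 12.8
```

{"name": "step_arm", "arguments": {"targets": [[[0,0,0],[2,0,1],0],[[0,0,0],[0,0,0],0]]}}

```text
time: 17.78
tool_pos: [0.5978, 0.0625, 0.0473]
tcp_rot: [3.025, -0.242, 0.655]
wrist_force: [-36.8, 10.6, 23.6]
width: -0.003
grip_force: 19.1
```

At the stop (force rising, no travel). I'll back off slowly and check.

{"name": "step_arm", "arguments": {"targets": [[[0,0,0],[-3,0,-1],0],[[0,0,0],[-5,0,-2],0],[[0,0,0],[-9,0,-4],0],[[0,0,0],[-18,0,-8],0],[[0,0,0],[-27,0,-12],0]]}}

```text
time: 18.2
tool_pos: [0.5426, 0.0736, 0.051]
tcp_rot: [3.023, -0.24, 0.689]
wrist_force: [-1.3, 0.1, 0.6]
width: -0.001
grip_force: 0.0
```

{"name": "step_arm", "arguments": {"targets": [[[0,0,0],[0,0,-30],0],[[0,0,0],[0,0,-40],0],[[0,0,0],[0,0,-40],0],[[0,0,0],[0,0,0],0],[[0,0,0],[0,0,0],0]]}}

```text
time: 18.62
tool_pos: [0.4957, 0.0814, 0.1536]
tcp_rot: [3.023, -0.239, 0.696]
wrist_force: [0.7, 0.7, -0.0]
width: -0.001
grip_force: 0.0
```

```bash
python3 m.py
python3 - <<'E'
from h import *
W=read_camera("wrist");T=read_camera("top")
save("fin",cv2.resize(np.hstack([W,T]),(800,300)))
for c in("wrist","top"):
  for q,z in(("tray_front",.04),("bowl",0),("mug",0),("timer",0)):
    for x in tip_of(c,q)[:1]: print(c,q,round(x["score"],2),atz(c,x["at"],z).round(4))
E
```

```text
18.6167 [0.49569193 0.0814025  0.15356792] [ 0.68790235  0.74085121 -0.04651123]
own x of tcp -217.85666930754667 own y 3.876264934126156
wrist tray_front 0.59 [0.5895 0.0609 0.04  ]
wrist mug 0.72 [0.6909 0.3114 0.    ]
wrist timer 0.5 [0.6049 0.0573 0.    ]
top tray_front 0.72 [0.5973 0.0613 0.04  ]
top bowl 0.87 [0.5342 0.3681 0.    ]
top mug 0.71 [0.7125 0.3291 0.    ]
top timer 0.92 [ 0.7316 -0.2793  0.    ]
```

View pics/fin.png

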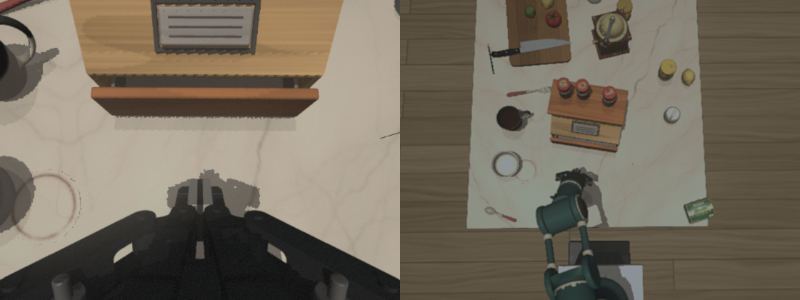

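The drawer is shut and stays latched with its front at about (205,100), the peeler is inside, and the bowl, mug and timer are where they were. I'm handing the job in.

```bash
python3 -c "
from workcell import *
print(finish_job())"
```

```text
the job is handed in; nothing more can be done
None
```

The job is handed in after about 19 s of robot time: the peeler is in the drawer, the drawer is pushed home and stayed shut when I backed off, and the bowl, mug and timer were not touched.

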